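Cap and cam-lock the filler of a foam-sprayer tank

TASK

Close the filler of the steel foam-sprayer tank: set the loose coupler cap squarely over the upright filler adapter with its two cam levers still standing open, then swing both levers down together, not one after the other, until they are fully home against the sides. Leave the other things on the table where they are.

Things in the scene. Friction and masses are not known exactly. Their poses are not given: they have to be found in the camera images.
- adapter_top (a point): Centre of the top face of the filler adapter, a round steel spigot standing upright on the tank, 224 mm above the table; z up. Head 32 mm in diameter, 9 mm high, chamfered 3 mm; under it a groove 18 mm high, 21 mm in diameter; then a 32 mm shoulder to 52 mm below the top, then a hexagon 42 mm over corners. The cap fits over it at any yaw.
- tank: Fixed steel pressure tank, a cylinder 116 mm in diameter lying along its own y, 290 mm long; its top is 146 mm above the table. Origin: table level under its middle. The adapter stands 55 mm from the middle toward -y. On the +y half a gauge rises 57 mm above the tank, 117 mm from the adapter; nothing nearer to the adapter rises above the tank. A tap sticks out of the +y end.
- cap_center (a point): Centre of the loose coupler cap, an aluminium cup 43 mm in diameter, 38 mm high, about 0.28 kg, mouth down (bore 34 mm, a springy rubber seal at its upper end); z up. Levers hinge on its +y and -y sides; grip the plain sides at +x and -x. On the adapter with levers open this point rests about 8 mm below the adapter's top face; the locked cams pull it down to about 11 mm below.
- lever_a (a joint): Steel cam lever on the cap's +y side, hinged 24.5 mm from the cap's axis and 3 mm below cap_center, about the cap's x. 0 = fully open, pointing outward and 35 degrees above level; 0.61 = level; 2.18 (stop) = fully home, hanging straight down beside the cap. Stays where left (hinge friction 0.08 N m); the cam bites in the last 0.4 rad, up to about 0.15 N m.
- lever_b (a joint): The same lever on the cap's -y side: 0 = fully open, 0.61 = level, 2.18 = fully home.
- lever_a_mid (a point): A point in the middle of lever a's bar, 20 mm from the hinge; moves with it. The bar is 10 mm wide and 6 mm thick; with its thumb ring the lever reaches 48 mm from the hinge. With both levers home they measure 63 mm over their outer faces.
- lever_b_mid (a point): The same point of lever b.
- bowl: Bystander: small white bowl with a red line, 100 mm across, 45 mm high; origin at the centre of its underside.
- tape: Bystander: roll of tan tape lying flat, 90 mm across, 25 mm high; origin at the centre of its underside.
- brush: Bystander: wooden scrubbing brush, 154 mm long, 61 mm wide, 46 mm high; origin at the centre of its underside.

How it is judged:
By the outcome, as a careful person would: the job done as asked, in the order asked, and still so for the second after the job is handed in, with the robot touching nothing.
It also fails if it takes over 58 s, if anything falls off the work surface, if the arm or the gripper's body presses on something with over 40 N, if the wrist force passes 120 N, or if a joint passes its speed limit or range.

ROBOT

A 6-joint arm with a two-finger parallel gripper is mounted at the origin on a cart in front of the work surface, level with it; the furniture and walls round the work are solid. World frame = base frame: x ahead of the robot, y to its left, z up, the work surface at z = 0. Lengths are in mm, angles in rad, forces in N, time in s.
With the tool pointing down it reaches from about 350 to 850 mm from the base axis. Payload 8.1 kg.
Tool frame: the origin (TCP) lies between the finger pads; the fingertips stand 25 mm ahead of it and the grasp point (between the pads) lies 6 mm ahead of it; z points along the fingers, y is the line along which they close (so a half turn about z gives the same grasp; the last joint's range is limited). The gripper opens to 85 mm and grips with 20 to 120 N. Pads are 22 mm wide; open, the fingers measure 114 mm over their backs; the gripper's body (76 mm by 85 mm) begins 54 mm behind the grasp point. The pads swing forward as they close: fully open they stand 13 mm farther back than shut.
Start: joints at [1.171, 0.13, 1.488, -0, 1.523, -0.085], TCP at [185.754, 570.527, 256.292] pointing down, gripper open.
Joint ranges: [-2.96, 2.96], [-0.89, 2.26], [0.02, 2.5], [-1.34, 4.48], [0, 2.73], [-2.66, 2.66]. Speed limits (rad/s): [2.39, 2.39, 2.79, 3.14, 3.14, 3.14].

INTERFACE

Orientations are given as a rotation vector (axis times angle).
In Python, from cell import sense, camera, camera_params, finish_job, recognise, regions_of, mark_of gives the robot as it stands. The module is installed in compiled form; this text tells all that it offers.
- The arm moves only by the shell command python3 -m handwheel 'ROWS' [FORCE]. ROWS is JSON, a list that holds one entry, the list of rows, each a list of 7 numbers: the gripper's target within -1 to 1 (fully open at 1, half-way at 0, shut at -1), then the shift along the tool's x, y, z in m, then the turn, a rotation vector about the tool's x, y, z in degrees. In form: [[[hand, dx, dy, dz, rx, ry, rz], ...]]. A call has 1 to 8 rows; each row shifts and turns the commanded pose from where the row before left it, along the tool's axes as they then stand; what a row does not reach is not made up. A row lasts 1/10 s, in which the tool goes at most 50 mm and 8.59 degrees, less where a joint would pass 70% of its speed; a pose out of reach is approached as far as the arm can. A call with a gripper value outside its range is refused whole. The fingers move at their own pace and stop on an object; FORCE is the grip in N (left out, the last holds). Time passes only in rows, so rows that do not move let the fingers close. It gives the time, the measured TCP pose, the force, the opening and the grip force at its end, in the units of the state.
- sense(): the state, without advancing time (a new reading comes with each control period).
- camera(name): name is "side" or "top" or "wrist"; returns the picture (400x640x3 uint8, blue, green, red); there is no depth.
- camera_params(name): a dict with "K" (3x3 intrinsics, pixels), "camera_from_world" (4x4, takes a point from world to camera coordinates). Camera axes: x right, y up, looking along -z (the intrinsics and any distortion apply to the point x, -y, -z); pixel columns grow to the right and rows downward; lengths in mm; the calibration is good to about 2 mm. A picture is of the moment at which its call begins: read the wrist's pose just before it. camera_params takes no time and is no camera call; for the wrist camera it gives the pose at the moment of the call.
- finish_job(): hands the job in; it is judged then, once.
Trained networks look in the newest picture that a camera, given by its name, has taken for a name from the list of things; names that differ only in an ending like _2 or _b are one class to them, and where a whole thing is asked for, a point or a joint stands for the part that bears it (a point fixed in the world has none). Each returns a list of dicts, best first, with "confidence" (0 to 1); they miss things now and then, are a little off and sometimes report something else, mostly with a low value. They report only what shows in the picture. A call takes as long as a camera call.
- recognise(query, camera): "at" ([x, y, z] in mm, in world coordinates, good to about 4 mm: the middle of the surface that is visible of it).
- regions_of(query, camera): "pixels" (400x640 bool, what is visible of it).
- mark_of(query, camera): "at" ([x, y, z] in mm, in world coordinates, good to about 4 mm: a listed point, or the origin of a listed thing).
The state is a dict: "clock": time; "joints": joint angles; "dq": joint speeds; "joint_torque": joint torques, N m; "position": TCP position; "eef_rot": TCP orientation; "wrist_force": force on the tool from outside, world axes, zero at the start; "moment": the same for the moment, N m; "finger_gap": opening from 0.0 (shut) to 1.0 (fully open); "finger_force": force on a finger pad.
Only numpy, scipy, OpenCV 4.12 (cv2) and the standard library are available. Lean on these libraries where they do the work, as an engineer would, in place of code of your own. Each camera call takes 0.05 s, during which the arm holds its last target. There are 200 camera calls.

## Working session

There is one attempt and no reset: what is moved stays moved. The work goes in short steps, Python scripts to look and compute and a shell command to move; the robot and the scene stay as the last step left them, time stands still between calls to the robot, and variables do not carry over. Pictures are saved under pics/ and viewed, at most 13 in all, crops included, and the job is handed in when it is done.

```bash
mkdir -p pics; cat > h.py <<'E'
import numpy as np, cv2
from cell import *
from scipy.spatial.transform import Rotation as R
def st():
    s=sense(); print({k:np.round(s[k],3).tolist() for k in ("clock","position","eef_rot","wrist_force","finger_gap","finger_force","joints")}); return s
def look(q,cams):
    for c in cams:
        for n in q:
            r=mark_of(n,c)[:2]
            print(c,n,[(np.round(d["at"]).tolist(),round(d["confidence"],2)) for d in r])
E
python3 - <<'E'
from h import *
s=st(); print(R.from_rotvec(s["eef_rot"]).as_matrix().round(3))
a=camera("side");b=camera("top");
cv2.imwrite("pics/a.png",np.vstack([a,b])[:, :] if 0 else cv2.resize(np.vstack([a,b]),(480,600)))
look(["adapter_top","cap_center","lever_a_mid","tank","bowl","tape","brush"],["side","top"])
E
```

```text
{'clock': 0.0, 'position': [185.559, 570.065, 255.268], 'eef_rot': [-0.492, -3.102, 0.003], 'wrist_force': [0.068, -0.593, -0.499], 'finger_gap': 1.001, 'finger_force': 0.0, 'joints': [1.171, 0.131, 1.489, 0.0, 1.523, -0.085]}
[[-0.951  0.31  -0.001]
 [ 0.31   0.951 -0.002]
 [ 0.    -0.002 -1.   ]]
side adapter_top [([643.0, 164.0, 223.0], 0.91)]
side cap_center [([452.0, -58.0, 15.0], 0.75), ([646.0, 164.0, 225.0], 0.21)]
side lever_a_mid [([417.0, -45.0, 32.0], 0.38)]
side tank [([651.0, 218.0, 1.0], 0.62)]
side bowl [([528.0, -228.0, 0.0], 0.97)]
side tape [([607.0, -98.0, 0.0], 0.56)]
side brush [([387.0, 442.0, -0.0], 0.74)]
top adapter_top [([647.0, 163.0, 225.0], 0.91)]
top cap_center []
top lever_a_mid [([420.0, -44.0, 28.0], 0.36)]
top tank [([653.0, 220.0, -0.0], 0.89)]
top bowl [([533.0, -230.0, 4.0], 0.78)]
top tape [([608.0, -102.0, 2.0], 0.57)]
top brush []
```

View pics/a.png

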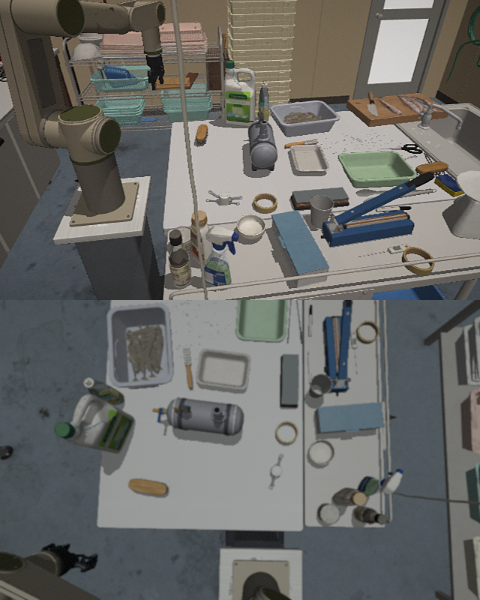

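```bash
python3 -m handwheel '[[[1,-0.0315,-0.0355,0,0,0,0],[1,-0.0315,-0.0355,0,0,0,0],[1,-0.0315,-0.0355,0,0,0,0],[1,-0.0315,-0.0355,0,0,0,0],[1,-0.0315,-0.0355,0,0,0,0],[1,-0.0315,-0.0355,0,0,0,0],[1,-0.0315,-0.0355,0,0,0,0],[1,-0.0315,-0.0355,0,0,0,0]]]'
```

```text
clock: 1.6
position: [337.8, 220.8, 256.6]
eef_rot: [0.491, 3.102, 0.001]
wrist_force: [1.2, 0.8, 0.9]
finger_gap: 1.0
finger_force: 0.0
```

```bash
python3 -m handwheel '[[[1,-0.0315,-0.0355,0,0,0,0],[1,-0.0315,-0.0355,0,0,0,0],[1,-0.0315,-0.0355,0,0,0,0],[1,-0.0315,-0.0355,0,0,0,0],[1,-0.0315,-0.0355,0,0,0,0],[1,-0.0315,-0.0355,0,0,0,0],[1,0,0,0,0,0,0],[1,0,0,0,0,0,0]]]'
python3 - <<'E'
from h import *
s=st(); print(R.from_rotvec(s["eef_rot"]).as_matrix().round(3))
a=camera("wrist"); cv2.imwrite("pics/b.png",a)
look(["cap_center","lever_a_mid"],["wrist"])
E
```

```text
clock: 2.4
position: [451.2, -39.5, 256.1]
eef_rot: [-0.497, -3.101, -0.001]
wrist_force: [-1.2, 1.3, -0.5]
finger_gap: 1.0
finger_force: 0.0
{'clock': 2.4, 'position': [451.157, -39.496, 256.129], 'eef_rot': [-0.497, -3.101, -0.001], 'wrist_force': [-1.22, 1.277, -0.525], 'finger_gap': 1.0, 'finger_force': 0.0, 'joints': [-0.201, -0.278, 1.877, 0.0, 1.543, -1.454]}
[[-0.95   0.312 -0.001]
 [ 0.312  0.95   0.   ]
 [ 0.001  0.    -1.   ]]
wrist cap_center [([456.0, -54.0, 23.0], 0.65)]
wrist lever_a_mid [([420.0, -43.0, 29.0], 0.74)]
```

View pics/b.png

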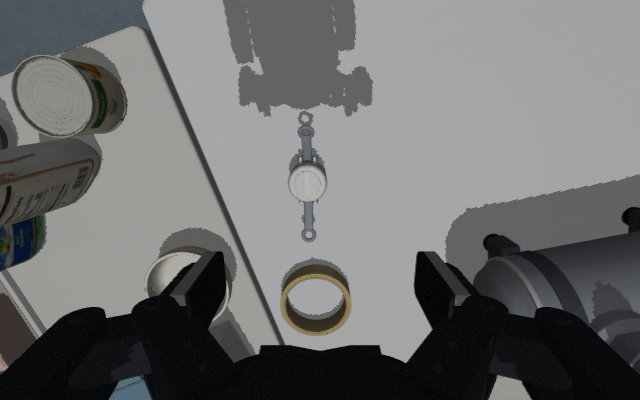

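The wrist picture shows the cap's top at (307,182) and the two lever rings at (306,131) and (308,235), so the levers lie along the tool's x. The tape is at (316,303).

```bash
cat >> h.py <<'E'
def ray(px,z,cam="wrist"):
    p=camera_params(cam);K=p["K"];T=np.array(p["camera_from_world"])
    d=np.linalg.inv(K)@[px[0],px[1],1]; d=T[:3,:3].T@[d[0],-d[1],-d[2]]
    c=-T[:3,:3].T@T[:3,3]; return c+d*(z-c[2])/d[2]
def totool(v):
    return R.from_rotvec(sense()["eef_rot"]).as_matrix().T@v
E
python3 - <<'E'
from h import *
a=camera("wrist")
for r in regions_of("cap_center","wrist")[:1]:
    m=r["pixels"];ys,xs=np.nonzero(m);print(r["confidence"],xs.min(),xs.max(),ys.min(),ys.max())
c=ray((307,182),38);A=ray((306,131),41);B=ray((308,235),41);print(c,A,B)
s=sense();print("tool delta cap",totool(c-s["position"]),"lever dir in tool",totool(A-B),"mid",(A+B)/2)
g=cv2.resize(a[90:270,220:400],(720,720),interpolation=cv2.INTER_CUBIC)[:600];cv2.imwrite("pics/c.png",g)
E
```

```text
0.92 286 324 126 242
[452.4784831  -51.50932843  38.        ] [401.0598279 -35.1846862  41.       ] [509.71900549 -69.44492629  41.        ]
tool delta cap [ -5.69766236 -13.05771461 218.4243362 ] lever dir in tool [ 1.13929328e+02 -8.29619601e-01 -2.91656769e-02] mid [455.3894167  -52.31480624  41.        ]
```

View pics/c.png

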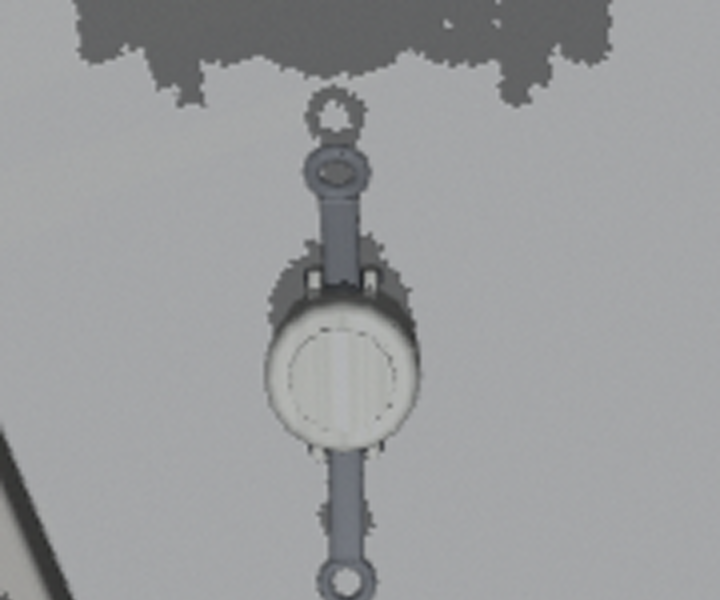

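The crop puts the cap's top centre at about (305.5,183), with the levers within about 1.5° of the tool's x. Next I descend and grip.

```bash
python3 -m handwheel '[[[1,-0.007,-0.014,0.03,0,0,-1],[1,0,0,0.045,0,0,0],[1,0,0,0.045,0,0,0],[1,0,0,0.04,0,0,0],[1,0,0,0.035,0,0,0],[1,0,0,0.02,0,0,0],[1,0,0,0,0,0,0],[1,0,0,0,0,0,0]]]' 40
python3 - <<'E'
from h import *
s=st()
a=camera("wrist"); cv2.imwrite("pics/d.png",a)
look(["cap_center"],["wrist"])
E
```

```text
clock: 3.45
position: [453.6, -53.4, 41.9]
eef_rot: [-0.463, -3.107, -0.0]
wrist_force: [0.3, 0.4, 0.5]
finger_gap: 1.001
finger_force: 0.0
{'clock': 3.45, 'position': [453.637, -53.396, 41.854], 'eef_rot': [-0.463, -3.107, -0.0], 'wrist_force': [0.289, 0.41, 0.502], 'finger_gap': 1.001, 'finger_force': 0.0, 'joints': [-0.23, -0.032, 2.072, 0.0, 1.101, -1.504]}
wrist cap_center []
```

View pics/d.png

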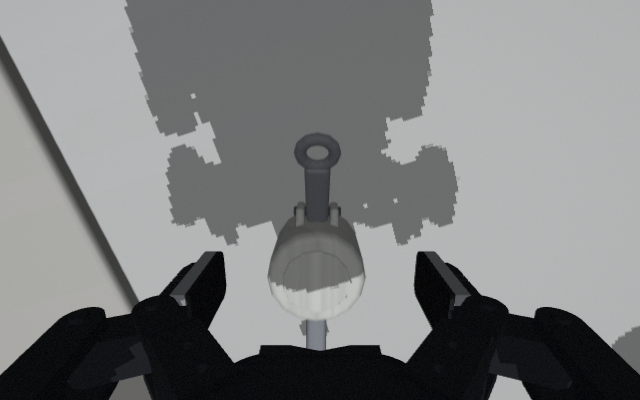

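The cap is centred between the fingers: its top centre is at (317,282), and the lever runs straight up the picture.

```bash
python3 - <<'E'
from h import *
print(totool(ray((317,282),38)-sense()["position"]))
E
```

```text
[-2.50593235 -0.47732879  5.22990076]
```

```bash
python3 -m handwheel '[[[1,-0.0025,0,0.009,0,0,0],[0.2,0,0,0,0,0,0],[-0.3,0,0,0,0,0,0],[-0.5,0,0,0,0,0,0],[-0.5,0,0,0,0,0,0],[-0.5,0,0,0,0,0,0],[-0.5,0,0,0,0,0,0],[-0.5,0,0,0,0,0,0]]]' 40
```

```text
clock: 4.35
position: [456.2, -54.9, 32.7]
eef_rot: [0.465, 3.106, -0.0]
wrist_force: [-1.3, -0.3, 5.0]
finger_gap: 0.482
finger_force: 41.5
```

```bash
python3 -m handwheel '[[[-0.5,0,0,-0.02,0,0,0],[-0.5,0,0,-0.04,0,0,0],[-0.5,0,0,-0.045,0,0,0],[-0.5,0,0,-0.045,0,0,0],[-0.5,0,0,-0.045,0,0,0],[-0.5,0,0,-0.045,0,0,0],[-0.5,0,0,-0.03,0,0,0],[-0.5,0,0,0,0,0,0]]]'; python3 -m handwheel '[[[-0.5,-0.016,0.02,0,0,0,0],[-0.5,-0.026,0.034,0,0,0,0],[-0.5,-0.03,0.038,0,0,0,0],[-0.5,-0.03,0.038,0,0,0,0],[-0.5,-0.03,0.038,0,0,0,0],[-0.5,-0.028,0.036,0,0,0,0],[-0.5,-0.016,0.021,0,0,0,0],[-0.5,0,0,0,0,0,0]]]'
python3 - <<'E'
from h import *
s=st()
a=camera("wrist"); cv2.imwrite("pics/e.png",a)
look(["adapter_top","cap_center","lever_a_mid"],["wrist"])
E
```

```text
clock: 5.15
position: [457.8, -55.2, 307.2]
eef_rot: [0.464, 3.099, -0.001]
wrist_force: [0.7, -0.2, -2.8]
finger_gap: 0.482
finger_force: 42.0
clock: 5.95
position: [690.7, 111.2, 296.5]
eef_rot: [-0.461, -3.101, 0.001]
wrist_force: [-1.0, -0.3, -4.1]
finger_gap: 0.483
finger_force: 42.0
{'clock': 5.95, 'position': [690.698, 111.241, 296.488], 'eef_rot': [-0.461, -3.101, 0.001], 'wrist_force': [-1.028, -0.263, -4.106], 'finger_gap': 0.483, 'finger_force': 41.963, 'joints': [0.086, 0.399, 1.1, 0.001, 1.649, -1.19]}
wrist adapter_top [([646.0, 159.0, 227.0], 0.92)]
wrist cap_center [([690.0, 115.0, 286.0], 0.65)]
wrist lever_a_mid [([656.0, 124.0, 296.0], 0.82)]
```

View pics/e.png

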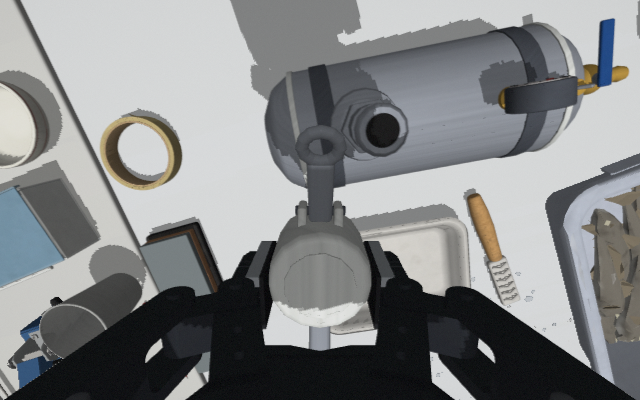

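The adapter's top ring is centred at about (382,129), clear of the lever. The cap is held square with its top centre at about (320,285).

```bash
python3 - <<'E'
from h import *
s=sense();p=s["position"]
a=ray((382,129),224);c=ray((320,285),p[2]+5.3);print(a,c,p)
print("adapter-TCP",totool(a-p),"cap-TCP",totool(c-p))
v=cv2.imread("pics/e.png")[80:180,330:430];cv2.imwrite("pics/f.png",cv2.resize(v,(500,500),interpolation=cv2.INTER_CUBIC))
E
```

```text
[644.79054737 161.247066   224.        ] [687.31652484 109.64107249 305.99863412] [689.27348559 108.19926544 300.69863412]
adapter-TCP [57.91698307 37.75391964 76.78376154] cap-TCP [ 2.30558477  0.79816381 -5.29582065]
```

View pics/f.png

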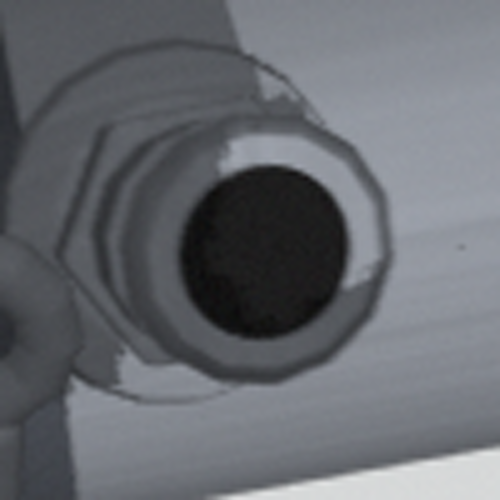

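The bore centre is at about (383,130), but the arm was still settling when that picture was taken. I'll remeasure now that it has settled, finding the bore by thresholding.

```bash
python3 - <<'E'
from h import *
from cell import *
for i in range(2):
    s=sense();P=camera_params("wrist");p=np.array(s["position"]);a=camera("wrist")
g=a[80:190,345:440].max(2);
n,l,S,C=cv2.connectedComponentsWithStats((g<45).astype(np.uint8))
i=1+S[1:,4].argmax();px=C[i]+[345,80];print(px,S[i])
A=ray(px,224);c=ray((320,285),p[2]+5.3);s2=sense();print(A,p,s2["position"])
print("adapter-TCP",totool(A-p),"cap-TCP",totool(c-p)); look(["adapter_top","cap_center"],["wrist"])
print(R.from_rotvec(s["eef_rot"]).as_matrix().round(4))
E
```

```text
[387.14602804 129.85397196] [ 26  34  33  33 856]
[646.76518098 164.1468083  224.        ] [689.38158649 108.04437524 301.53976601] [689.50656925 107.97861104 302.15466216]
adapter-TCP [57.19194749 41.12658667 77.54831615] cap-TCP [ 1.77392347  0.78775904 -5.29960696]
wrist adapter_top [([646.0, 161.0, 226.0], 0.67)]
wrist cap_center [([689.0, 110.0, 291.0], 0.87)]
[[-9.559e-01  2.937e-01 -1.300e-03]
 [ 2.937e-01  9.559e-01 -3.000e-04]
 [ 1.100e-03 -7.000e-04 -1.000e+00]]
```

```bash
python3 -m handwheel '[[[-0.5,0.018,0.013,0,0,0,0],[-0.5,0.022,0.016,0,0,0,0],[-0.5,0.0155,0.0113,0,0,0,0],[-0.5,0,0,0.018,0,0,0],[-0.5,0,0,0.016,0,0,0],[-0.5,0,0,0,0,0,0],[-0.5,0,0,0,0,0,0],[-0.5,0,0,0,0,0,0]]]'
python3 - <<'E'
from h import *
for i in range(3): a=camera("side");b=camera("wrist")
s=st(); p=np.array(s["position"])
for A in ([646.3,164.3,224],): print(totool(np.array(A)-p))
a=camera("side")
P=camera_params("side");T=np.array(P["camera_from_world"])
def pr(w):
    q=T[:3,:3]@w+T[:3,3]; u=P["K"]@[q[0],-q[1],-q[2]]; return u[:2]/u[2]
u=pr(np.array([646,164,235])).astype(int);print(u, pr(np.array([646,164,224.]))-pr(np.array([656,164,224.])),pr(np.array([646,164,224.]))-pr(np.array([646,174,224.])))
w=a[u[1]-40:u[1]+40,u[0]-40:u[0]+40];cv2.imwrite("pics/g.png",cv2.resize(w,(560,560),interpolation=cv2.INTER_CUBIC))
look(["adapter_top","cap_center"],["side"])
E
```

```text
clock: 7.15
position: [649.3, 163.1, 269.0]
eef_rot: [0.466, 3.106, 0.0]
wrist_force: [0.2, 0.0, -2.6]
finger_gap: 0.485
finger_force: 41.9
{'clock': 7.45, 'position': [649.1, 163.466, 268.756], 'eef_rot': [0.466, 3.106, 0.0], 'wrist_force': [-0.048, 0.39, -2.835], 'finger_gap': 0.482, 'finger_force': 41.914, 'joints': [0.17, 0.313, 1.256, -0.0, 1.572, -1.103]}
[ 2.94829895e+00 -3.62133896e-02  4.47539855e+01]
[351 159] [-3.1263257  0.2125382] [0.6135572  1.47964639]
side adapter_top []
side cap_center [([648.0, 164.0, 253.0], 0.74)]
```

View pics/g.png

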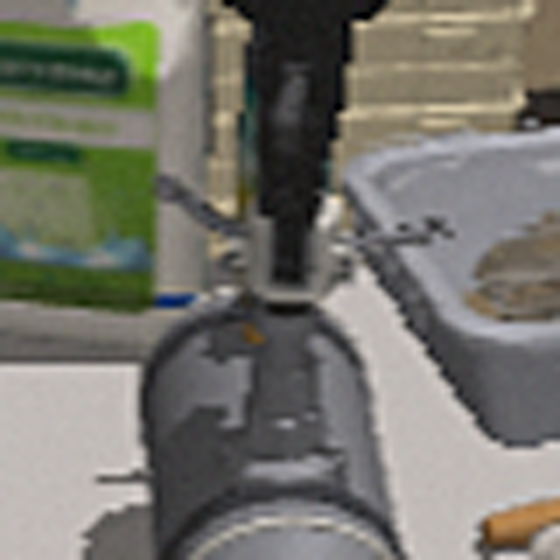

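```bash
python3 -m handwheel '[[[-0.5,0.0007,0,0.008,0,0,0],[-0.5,0,0,0.006,0,0,0],[-0.5,0,0,0.006,0,0,0],[-0.5,0,0,0,0,0,0]]]'
```

```text
clock: 8.0
position: [647.6, 163.3, 246.4]
eef_rot: [-0.465, -3.105, 0.002]
wrist_force: [0.7, -1.1, -4.9]
finger_gap: 0.48
finger_force: 41.8
```

```bash
python3 -m handwheel '[[[-0.5,0,0,0.006,0,0,0],[-0.5,0,0,0.004,0,0,0],[-0.5,0,0,0.003,0,0,0],[-0.5,0,0,0,0,0,0],[-0.5,0,0,0,0,0,0]]]'
```

```text
clock: 8.5
position: [648.0, 163.5, 234.7]
eef_rot: [-0.466, -3.106, 0.001]
wrist_force: [0.5, -3.0, -5.0]
finger_gap: 0.483
finger_force: 41.8
```

```bash
python3 -m handwheel '[[[-0.5,0,0,0.003,0,0,0],[-0.5,0,0,0.002,0,0,0],[-0.5,0,0,0,0,0,0],[-0.5,0,0,0,0,0,0]]]'; python3 -m handwheel '[[[-0.5,0,0,0.002,0,0,0],[-0.5,0,0,0,0,0,0],[-0.5,0,0,0,0,0,0]]]'
```

```text
clock: 8.9
position: [648.1, 163.5, 230.3]
eef_rot: [-0.466, -3.107, 0.001]
wrist_force: [-1.0, -5.2, -1.8]
finger_gap: 0.481
finger_force: 42.1
clock: 9.2
position: [648.2, 163.5, 229.0]
eef_rot: [0.466, 3.106, -0.0]
wrist_force: [-2.9, -5.0, 1.2]
finger_gap: 0.484
finger_force: 42.5
```

```bash
python3 -m handwheel '[[[0,0,0,0,0,0,0],[0.5,0,0,0,0,0,0],[1,0,0,0,0,0,0],[1,0,0,0,0,0,0],[1,0,0,0,0,0,0],[1,0,0,-0.02,0,0,0],[1,0,0,-0.03,0,0,0],[1,0,0,-0.035,0,0,0]]]'; python3 -m handwheel '[[[1,0,0,0,0,0,8],[1,0,0,0,0,0,8.5],[1,0,0,0,0,0,8.5],[1,0,0,0,0,0,8.5],[1,0,0,0,0,0,8.5],[1,0,0,0,0,0,8.5],[1,0,0,0,0,0,8.5],[1,0,0,0,0,0,8.5]]]';python3 -m handwheel '[[[1,0,0,0,0,0,8.5],[1,0,0,0,0,0,8],[1,0,0,0,0,0,6],[1,0,0,0,0,0,0],[1,0,0,0,0,0,0],[1,0,0,0,0,0,0],[1,0,0,0,0,0,0]]]'
python3 - <<'E'
from h import *
for i in range(2): a=camera("wrist")
s=st(); print(R.from_rotvec(s["eef_rot"]).as_matrix().round(3))
cv2.imwrite("pics/i.png",a)
look(["adapter_top","cap_center","lever_a_mid"],["wrist"])
E
```

```text
clock: 10.0
position: [647.5, 163.8, 312.6]
eef_rot: [-0.465, -3.104, 0.001]
wrist_force: [0.8, 0.7, 0.2]
finger_gap: 1.001
finger_force: 0.0
clock: 10.8
position: [648.2, 163.9, 313.3]
eef_rot: [-2.12, -2.318, -0.0]
wrist_force: [-0.3, 0.3, 0.6]
finger_gap: 0.999
finger_force: 0.0
clock: 11.5
position: [648.2, 163.8, 313.3]
eef_rot: [-2.525, -1.87, -0.0]
wrist_force: [0.1, 1.0, 0.1]
finger_gap: 1.0
finger_force: 0.0
{'clock': 11.6, 'position': [648.194, 163.761, 313.312], 'eef_rot': [2.525, 1.869, 0.0], 'wrist_force': [-1.113, -0.594, 0.071], 'finger_gap': 1.0, 'finger_force': 0.0, 'joints': [0.171, 0.303, 1.188, 0.0, 1.651, 0.467]}
[[ 0.292  0.956  0.   ]
 [ 0.956 -0.292  0.   ]
 [ 0.     0.    -1.   ]]
wrist adapter_top [([610.0, 174.0, 227.0], 0.57)]
wrist cap_center [([647.0, 166.0, 222.0], 0.62)]
wrist lever_a_mid [([612.0, 176.0, 226.0], 0.83)]
```

View pics/i.png

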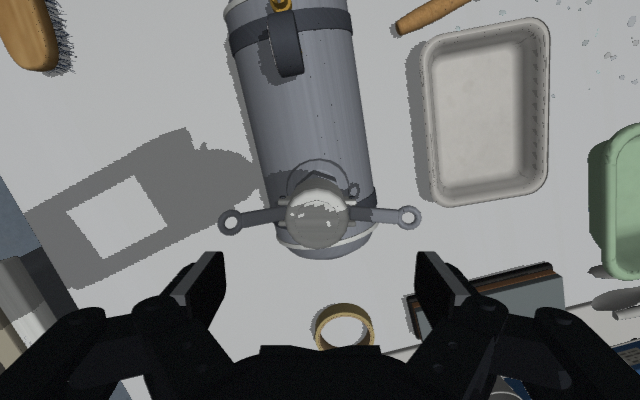

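The cap sits upright on the adapter, top centre at (316,213). Both levers are open, with rings at (230,223) and (410,217).

```bash
python3 - <<'E'
from h import *
p=np.array(sense()["position"])
for n,px,z in (("cap",(316,213),235),("L",(230,223),236.5),("R",(410,217),236.5)): print(n,totool(ray(px,z)-p).round(1))
E
```

```text
cap [ 5.9 -2.1 78.3]
L [ -0.4 -57.7  76.8]
R [ 3.6 58.3 76.8]
```

```bash
python3 -m handwheel '[[[1,0.001,-0.0005,0.015,0,0,-1.5],[1,0,0,0.02,0,0,0],[1,0,0,0.015,0,0,0],[1,0,0,0,0,0,0],[1,0,0,0,0,0,0]]]'
python3 - <<'E'
from h import *
for i in range(2): a=camera("wrist")
s=st(); p=np.array(s["position"])
cv2.imwrite("pics/j.png",a)
for n in ("cap_center","lever_a_mid"):
    for d in mark_of(n,"wrist")[:2]: print(n,totool(np.array(d["at"])-p).round(1),d["confidence"])
E
```

```text
clock: 12.25
position: [647.6, 164.8, 262.6]
eef_rot: [-2.5, -1.901, 0.002]
wrist_force: [0.1, 0.4, 0.1]
finger_gap: 1.0
finger_force: 0.0
{'clock': 12.35, 'position': [648.452, 164.954, 264.399], 'eef_rot': [2.501, 1.901, 0.002], 'wrist_force': [0.247, -0.307, 0.56], 'finger_gap': 1.0, 'finger_force': 0.0, 'joints': [0.173, 0.313, 1.264, -0.0, 1.563, 0.443]}
cap_center [-3.2 -2.5 48.2] 0.81
lever_a_mid [ -0.7 -40.6  37.7] 0.89
```

View pics/j.png

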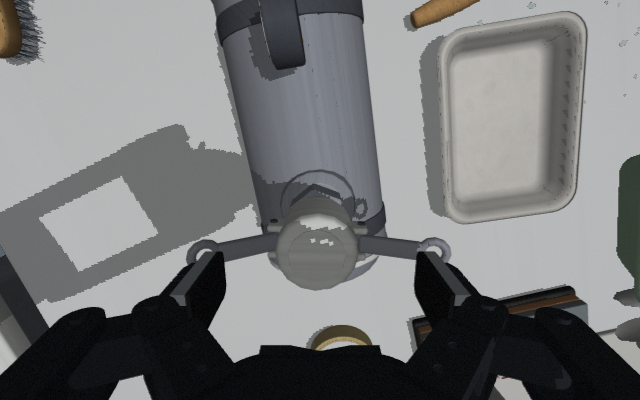

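The rings are symmetric about the fingers: (203,252) and (434,250), with the cap top at (318,252). Now I push both levers down together.

```bash
python3 -m handwheel '[[[1,0,-0.0007,0.007,0,0,0],[1,0,0,0.007,0,0,0],[1,0,0,0.007,0,0,0],[1,0,0,0.007,0,0,0],[1,0,0,0.004,0,0,0]]]';python3 -m handwheel '[[[1,0,0,0.005,0,0,0],[1,0,0,0.007,0,0,0],[1,0,0,0.007,0,0,0],[1,0,0,0.006,0,0,0],[1,0,0,0,0,0,0],[1,0,0,0,0,0,0]]]'
python3 - <<'E'
from h import *
for i in range(2): a=camera("wrist")
s=st()
cv2.imwrite("pics/k.png",a)
E
```

```text
clock: 12.95
position: [647.8, 165.1, 231.7]
eef_rot: [2.501, 1.9, 0.002]
wrist_force: [-0.1, -0.1, 8.4]
finger_gap: 1.002
finger_force: 4.0
clock: 13.55
position: [647.4, 165.2, 206.4]
eef_rot: [2.501, 1.901, 0.001]
wrist_force: [-1.1, 1.9, 4.5]
finger_gap: 1.002
finger_force: 2.1
{'clock': 13.65, 'position': [647.419, 165.187, 206.455], 'eef_rot': [2.501, 1.901, 0.001], 'wrist_force': [0.506, 0.939, 3.315], 'finger_gap': 1.0, 'finger_force': 2.092, 'joints': [0.173, 0.338, 1.339, 0.0, 1.464, 0.444]}
```

View pics/k.png

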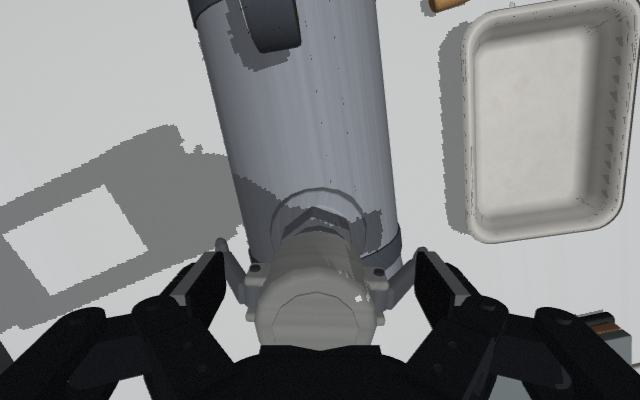

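Both levers are swung equally past level, visible at (230,265) and (408,265). Going slightly lower, then closing on both.

```bash
python3 -m handwheel '[[[1,0,0,0.006,0,0,0],[0.9,0,0,0,0,0,0],[0.8,0,0,0,0,0,0],[0.7,0,0,0,0,0,0],[0.6,0,0,0,0,0,0],[0.4,0,0,0,0,0,0],[0.2,0,0,0,0,0,0],[0.2,0,0,0,0,0,0]]]' 60; python3 -m handwheel '[[[0,0,0,0,0,0,0],[0,0,0,0,0,0,0],[0,0,0,0,0,0,0],[0,0,0,0,0,0,0]]]' 80; python3 -c "
from h import *
st()"
```

```text
clock: 14.45
position: [646.9, 165.1, 200.4]
eef_rot: [-2.501, -1.9, 0.001]
wrist_force: [-2.9, 0.9, 5.3]
finger_gap: 0.713
finger_force: 63.5
clock: 14.85
position: [646.9, 165.1, 200.6]
eef_rot: [-2.501, -1.9, 0.001]
wrist_force: [-3.5, 0.8, 7.5]
finger_gap: 0.709
finger_force: 85.1
{'clock': 14.85, 'position': [646.915, 165.13, 200.575], 'eef_rot': [-2.501, -1.9, 0.001], 'wrist_force': [-3.463, 0.838, 7.489], 'finger_gap': 0.709, 'finger_force': 85.072, 'joints': [0.173, 0.341, 1.346, 0.0, 1.455, 0.444]}
```

Gap about 62–63 mm (the 43 mm cap read 2 mm small), so both levers are home. Releasing, retreating and checking.

```bash
python3 -m handwheel '[[[0.5,0,0,0,0,0,0],[1,0,0,0,0,0,0],[1,0,0,0,0,0,0],[1,0,0,0,0,0,0],[1,0,0,-0.01,0,0,0],[1,0,0,-0.025,0,0,0],[1,0,0,-0.035,0,0,0],[1,0,0,-0.035,0,0,0]]]'; python3 -m handwheel '[[[1,-0.01,0,-0.03,0,0,0],[1,-0.02,0,-0.03,0,0,0],[1,-0.02,0,0,0,0,0],[1,0,0,0,0,0,0],[1,0,0,0,0,0,0],[1,0,0,0,0,0,0]]]'
python3 - <<'E'
from h import *
for i in range(2): a=camera("wrist")
b=camera("side")
s=st()
look(["cap_center","lever_a_mid"],["side","wrist"])
w=cv2.resize(a[80:300,200:440],(436,400),interpolation=cv2.INTER_CUBIC);v=cv2.resize(b[130:190,325:379],(360,400),interpolation=cv2.INTER_CUBIC)
cv2.imwrite("pics/l.png",np.hstack([w,v]))
E
```

```text
clock: 15.65
position: [647.0, 165.0, 306.7]
eef_rot: [-2.501, -1.901, 0.001]
wrist_force: [0.9, 1.1, -1.6]
finger_gap: 1.0
finger_force: 0.0
clock: 16.25
position: [633.6, 117.3, 364.0]
eef_rot: [-2.5, -1.9, 0.003]
wrist_force: [0.7, 0.4, 0.2]
finger_gap: 1.003
finger_force: 0.0
{'clock': 16.4, 'position': [633.7, 117.492, 364.194], 'eef_rot': [-2.5, -1.901, 0.002], 'wrist_force': [0.816, -0.782, 0.459], 'finger_gap': 1.0, 'finger_force': 0.0, 'joints': [0.104, 0.238, 1.174, 0.0, 1.732, 0.374]}
side cap_center [([643.0, 161.0, 209.0], 0.72)]
side lever_a_mid [([623.0, 170.0, 194.0], 0.43)]
wrist cap_center [([650.0, 159.0, 215.0], 0.6)]
wrist lever_a_mid [([620.0, 174.0, 189.0], 0.61)]
```

View pics/l.png

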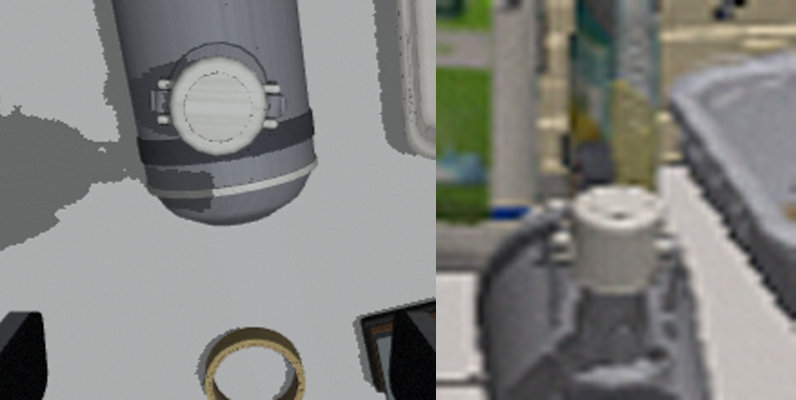

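The cap sits level, and both levers hang straight down beside it, symmetric at (158,100) and (280,102) in the crop. The nets put a lever's midpoint at z of about 190, which is where it belongs when home.

```bash
python3 -c "
from cell import *
print(finish_job())"
```

```text
the job is handed in; nothing more can be done
None
```

The cap is seated on the filler adapter, both levers were swung down together until fully home, and the job was handed in at about 16.4 s; I did not touch anything else on the table.

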